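# Number a steel plate in the pedal press and hang it on the free hook

### The job

The steel plate lying in the small numbering press has to be numbered: with the plate left where it is, press the press's side pedal right down to its stop for a moment and let it up again. Then draw the plate out of the press and hang it by its hole on the one free hook of the rail, slid down the hook's peg to the rail, and let it go. Leave the ink tins and stamp blocks standing round about where they are.

Things in the scene. Friction and masses are not known exactly. Their poses are not given: they have to be found in the camera images.
- plate_mid (a point): Centre (half-way up) of the loose flat steel plate, 150 x 34 x 5 mm, 0.14 to 0.24 kg. x axis along its length towards the end with its only hole, y across, z along its thickness (up as it lies in the press). It lies unclamped on the 20 mm wide anvil, so both long edges overhang it by about 7 mm (3 at least) and can be gripped across the width from above, best 30 to 60 mm from the centre on the end without hole.
- plate_eye (a point): Centre of the plate's round 12 mm through hole (half-way through the thickness), 58 mm from the plate's centre along its x axis. Axes as plate_mid.
- plate: The same steel plate; origin at the centre of its underside, axes as plate_mid.
- press: Numbering press, a fixed green machine; origin at table height, x axis away from the robot, z up. Its anvil, top 55 mm above the table and 37 mm above the foot, runs from x = -105 to +35 mm at y = 0; the plate lies on it, centre near x = -46 mm, hole end away from the robot, under the head. The column behind (x 41 to 91 mm, 64 mm wide) is 150 mm high.
- press_head (a point): Middle of the underside of the press head, 88 mm above the table. The head is 40 mm wide, 28 mm high, from 36 mm before to 36 mm behind this point along the press's x; a 16 mm ram under it ends 76 mm above the table. It covers the plate's hole end: draw the plate level at least 65 mm along the press's -x before lifting it.
- pedal_pad (a point): Centre of the upper face of the pedal's black pad, 55 x 50 mm, beside the anvil (110 mm to the press's -y side), 60 mm above the table when up. Its hinge is 115 mm farther along the press's +x, axis along y; the pad swings down about 32 mm to its stop.
- pedal (a joint): Pedal angle (rad): 0 up (a spring returns it), 0.28 fully down at its stop. About 4 N on the pad starts it, about 12 N holds it at the stop.
- rail_mid (a point): Middle of the axis of a fixed level round bar, 16 mm thick, 340 mm long, 180 mm above the table, on a post at either end. Axes: y along the bar, z up, x level, away from the robot. Three like hooks: at y = +120 and -120 mm two that carry a plate each; between them one free hook, clamped anywhere from y = -25 to +25 mm: its place is not given, see it or feel for it (it stands firm and may be bumped).
- rail: The rail; origin at table height below rail_mid, same axes. Each hook is a straight 9 mm round peg with a rounded end; its axis starts at the bar's axis and rises towards the robot, 50 degrees above level, along (x, z) = (-0.643, 0.766); tip 55 mm from the bar's axis. The plate goes on with its thickness along the peg, hole end up and away from the robot, tail down towards it, until it lies against the bar.
- tin_a: closed ink-pad tin lying flat, 100 x 72 x 19 mm; origin at the centre of its underside; leave alone
- tin_b: closed ink-pad tin lying flat, 100 x 72 x 19 mm; origin at the centre of its underside; leave alone
- stamp_a: wooden rubber-stamp block standing upright, 42 x 42 x 68 mm; origin at the centre of its underside; leave alone
- stamp_b: wooden rubber-stamp block standing upright, 42 x 42 x 68 mm; origin at the centre of its underside; leave alone
- stamp_c: wooden rubber-stamp block standing upright, 42 x 42 x 68 mm; origin at the centre of its underside; leave alone
Things that resemble listed ones, but are neither listed nor needed, are in the scene too. What is meant by the plate is not purple, and is the smaller of those in its own colour.

How it is judged:
By the outcome, as a careful person would: the job done as asked, in the order asked, and still so for the second after the job is handed in, with the robot touching nothing.
It also fails if it takes over 72 s, if anything falls off the work surface, if the arm or the gripper's body presses on something with over 40 N, if the wrist force passes 120 N, or if a joint passes its speed limit or range.

### The arm

A 7-joint arm with a two-finger parallel gripper is mounted at the origin on the work surface. World frame = base frame: x ahead of the robot, y to its left, z up, the work surface at z = 0. Lengths are in m, angles in rad, forces in N, time in s.
With the tool pointing down it reaches from about 0.4 to 0.85 m from the base axis. Payload 10.4 kg.
Tool frame: the origin (TCP) lies between the finger pads; the fingertips stand 11 mm ahead of it and the grasp point (between the pads) lies 8 mm behind it (tip_reach is the distance from the TCP to the fingertips, in m); z points along the fingers, y is the line along which they close (so a half turn about z gives the same grasp; the last joint's range is limited). The gripper opens to 85 mm and grips with 20 to 120 N. Pads are 22 mm wide; open, the fingers measure 114 mm over their backs; the gripper's body (76 mm by 85 mm) begins 54 mm behind the grasp point. The pads swing forward as they close: fully open they stand 13 mm farther back than shut.
Start: joints at [-1.309, 0.332, -0.065, 1.46, 0.022, 1.35, -0.088], TCP at [0.176, 0.6, 0.242] pointing down, gripper open.
Joint ranges: [-2.6, 2.6], [-0.5, 2.12], [-1.47, 1.34], [0.16, 2.42], [-1.27, 4.41], [0.06, 2.06], [-2.6, 2.6]. Speed limits (rad/s): [2.22, 2.22, 2.79, 2.79, 3.14, 3.14, 3.14].

### API

Orientations are given as a unit quaternion [x, y, z, w].
In Python, from workcell import * gives the robot as it stands.
- The arm moves only by the shell command python3 -m inch 'ROWS' [OPENING] [FORCE]. ROWS is JSON, a list of rows, each an object with "slide": the shift along the world's x, y, z in m, a list of three; "yaw": the turn about the world's z in rad. A call has 1 to 20 rows; each row is the pose to reach, as a shift and turn from the pose commanded when the call began; what a row does not reach only later rows make up. A row lasts 1/12 s, in which the tool goes at most 41.7 mm and 7.16 degrees, less where a joint would pass 70% of its speed; a pose out of reach is approached as far as the arm can. A call with a gripper value outside its range is refused whole. OPENING is the closure in counts, from 0 (fully open) to 255 (shut), set as the call begins (- or left out, the last holds). The fingers move at their own pace and stop on an object; FORCE is the grip in N (left out, the last holds). Time passes only in rows, so rows that repeat a pose let the fingers close. It gives the time, the measured TCP pose, the force, the opening and the grip force at its end, in the units of the state.
- get_obs(): the state, without advancing time (a new reading comes with each control period).
- camera(name): name is "side" or "top"; returns a dict with "frame" (384x512x3 uint8, red, green, blue), "fx", "fy", "cx", "cy" (pixels), "extrinsics" (4x4, takes a point from world to camera coordinates). Camera axes: x right, y down, z forward; pixel columns grow to the right and rows downward; lengths in m; the calibration is good to about 2 mm. A picture is of the moment at which its call begins. There is no depth.
- hand_in(): hands the job in; it is judged then, once.
The state is a dict: "clock": time; "joint_pos": joint angles; "joint_velocities": joint speeds; "tau": joint torques, N m; "position": TCP position; "ee_rot": TCP orientation; "ft_force": force on the tool from outside, world axes, zero at the start; "torque": the same for the moment, N m; "grip_width": opening from 0.0 (shut) to 1.0 (fully open); "grasp_force": force on a finger pad.
Only numpy, scipy, OpenCV 4.12 (cv2) and the standard library are available. Lean on these libraries where they do the work, as an engineer would, in place of code of your own. Each camera call takes 0.05 s, during which the arm holds its last target. There are 200 camera calls.

## Working session

There is one attempt and no reset: what is moved stays moved. The work goes in short steps, Python scripts to look and compute and a shell command to move; the robot and the scene stay as the last step left them, time stands still between calls to the robot, and variables do not carry over. Pictures are saved under pics/ and viewed, at most 10 in all, crops included, and the job is handed in when it is done.

```bash
mkdir -p pics
cat > h.py <<'E'
from workcell import *
import numpy as np, cv2
def snap(n,fn):
    c=camera(n); cv2.imwrite(fn,cv2.cvtColor(c["frame"],cv2.COLOR_RGB2BGR)); 
    np.savez(f"{n}.npz",**{k:np.array(v) for k,v in c.items()}); return c
def load(n): return dict(np.load(f"{n}.npz"))
def ray(c,u,v):
    E=c["extrinsics"];R=E[:3,:3];t=E[:3,3]
    return -R.T@t, R.T@np.array([(u-c["cx"])/c["fx"],(v-c["cy"])/c["fy"],1])
def atz(c,u,v,z):
    o,d=ray(c,u,v); return o+d*(z-o[2])/d[2]
def proj(c,p):
    E=c["extrinsics"];q=E[:3,:3]@np.array(p)+E[:3,3]
    return np.array([q[0]/q[2]*c["fx"]+c["cx"],q[1]/q[2]*c["fy"]+c["cy"]])
def tri(c1,a,c2,b):
    o1,d1=ray(c1,*a);o2,d2=ray(c2,*b)
    s=np.linalg.lstsq(np.c_[d1,-d2],o2-o1,rcond=None)[0]
    p,q=o1+s[0]*d1,o2+s[1]*d2; return (p+q)/2,np.linalg.norm(p-q)
E
python3 - <<'E'
from h import *
for n in("top","side"):
    c=snap(n,f"pics/{n}0.png"); o,_=ray(c,0,0); print(n,o,c["fx"])
    f=cv2.imread(f"pics/{n}0.png"); cv2.imwrite(f"pics/{n}0b.png",cv2.resize(f,(800,600),interpolation=cv2.INTER_CUBIC))
print(get_obs())
E
```

```text
top [0.30221021 0.08825643 1.21679808] 434.4903066624803
side [ 0.17185913 -0.42379361  0.70032975] 362.864122232288
{'clock': 0.1, 'joint_pos': array([-1.30861215,  0.33278762, -0.06470251,  1.46084556,  0.02159578,
        1.3498741 , -0.08852121]), 'joint_velocities': array([-8.10334439e-04, -2.62103906e-03, -2.26752014e-03, -2.07107279e-03,
        2.33880115e-04,  1.03322693e-03, -9.60641156e-06]), 'tau': array([ 1.85624252e-03, -6.26741338e+01,  4.92975768e-02, -3.92431712e+01,
        1.61727320e-02,  6.87134758e-03,  3.24035966e-05]), 'position': array([0.1755059 , 0.59953081, 0.24161425]), 'ee_rot': array([ 1.41911766e-01,  9.89879123e-01, -6.06545876e-04, -6.21123878e-05]), 'ft_force': array([-1.01498543,  0.01884581, -0.05923487]), 'torque': array([-0.01335133,  0.05219768,  0.00519989]), 'grasp_force': 0.0, 'grip_width': 0.9999921892466478}
```

View pics/top0b.png

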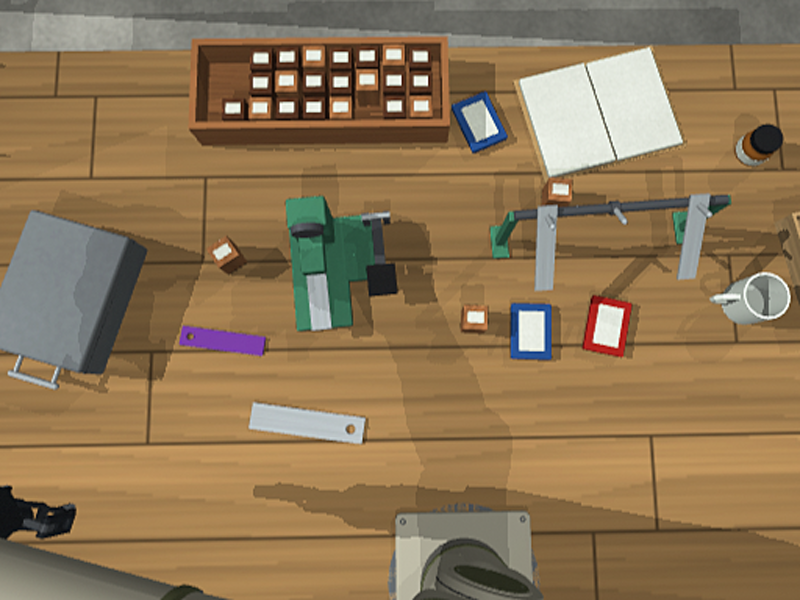

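View pics/side0b.png

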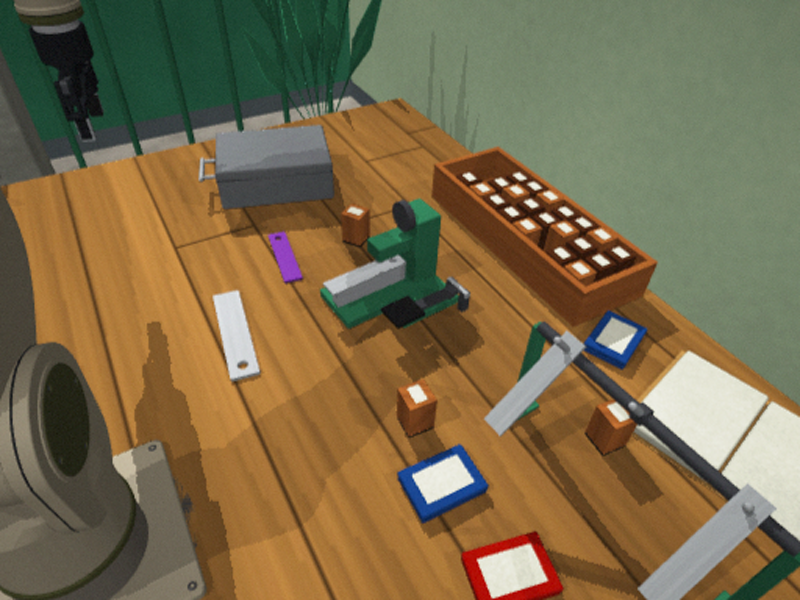

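The top view shows the press at (325,265), the plate in it at (318,300), the pad at (382,280) and the free hook at (618,212). The side view shows the free hook at (640,410). I'll enlarge both areas.

Run:
```python
import cv2,numpy as np
def crop(fn,x,y,w,h,s,g=10):
    f=cv2.imread(fn)[y:y+h,x:x+w]; f=cv2.resize(f,None,fx=s,fy=s,interpolation=cv2.INTER_CUBIC)
    for i in range(0,w,g): 
        cv2.line(f,(i*s,0),(i*s,6),(0,0,255),1); cv2.putText(f,str(x+i),(i*s,16),0,.32,(0,0,255),1)
    for i in range(0,h,g): 
        cv2.line(f,(0,i*s),(6,i*s),(0,0,255),1); cv2.putText(f,str(y+i),(8,i*s+4),0,.32,(0,0,255),1)
    return f
a=crop("pics/top0.png",178,118,80,100,5);b=crop("pics/side0.png",200,125,80,100,5)
# 20 gap
cv2.imwrite("pics/press.png",np.hstack([a,b]))
a=crop("pics/top0.png",310,115,160,75,5); cv2.imwrite("pics/railt.png",a)
a=crop("pics/side0.png",310,195,200,150,4); cv2.imwrite("pics/rails.png",a)
```

```text
(no output)
```

View pics/press.png

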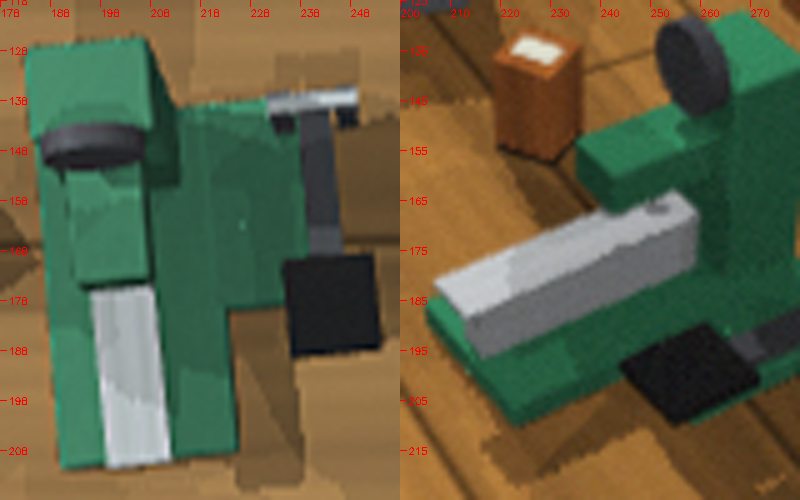

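View pics/railt.png

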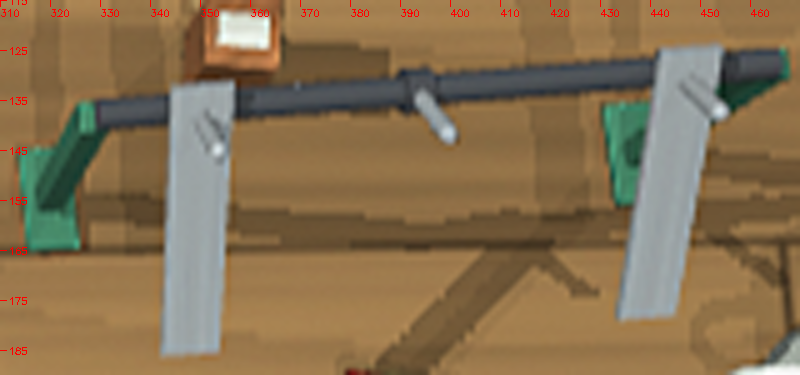

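View pics/rails.png

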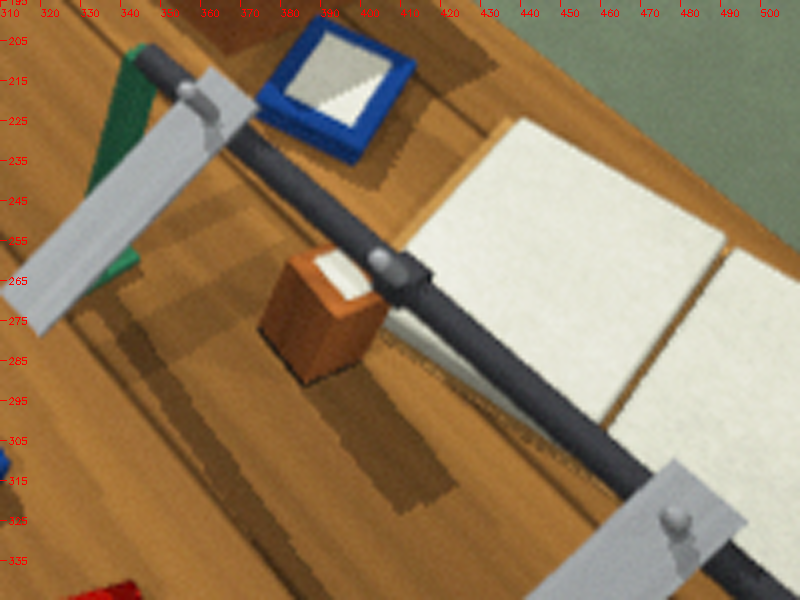

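Run:
```python
from h import *
np.set_printoptions(precision=4,suppress=True)
t,s=load("top"),load("side")
P=[atz(t,*p,.06) for p in [(199,211.2),(212.2,209.6),(208.8,175.4),(196,176)]]
print("plate",*P,np.linalg.norm(P[0]-P[1]))
for a,b in((P[0],P[3]),(P[1],P[2])): d=b-a;print("dir deg",np.degrees(np.arctan2(d[1],d[0])))
Q=[atz(t,178+u/5,118+v/5,.06) for u,v in[(281,257),(373,254),(382,348),(291,356)]]
print("pad",np.mean(Q,0),[np.linalg.norm(Q[i]-Q[(i+1)%4]) for i in range(4)])
d=(Q[0]+Q[1]-Q[2]-Q[3]);print("padyaw",np.degrees(np.arctan2(d[1],d[0])))
L,R=atz(t,330,138,.18),atz(t,467,127.6,.18); d=L-R
print("rail",L,R,(L+R)/2,np.linalg.norm(d),"yaw",np.degrees(np.arctan2(-d[0],d[1])))
c=atz(t,393.4,132.6,.18); print("collar",c)
tip=tri(t,(399.5,141.2),s,(404.5,260.2)); print("tip tri",tip, "coll tri",tri(t,(393.4,132.6),s,(411,264.5)))
print("left end tri",tri(t,(330,138),s,(347.5,208.7)))
# side check plate near end corners
for u,v in((435,282),(467,318)): print("side plate",atz(s,200+(u-400)/5,125+v/5,.06))
print("side pad",np.mean([atz(s,200+(u-400)/5,125+v/5,.06) for u,v in((705,324),(758,378),(680,424),(621,367))],0))
```

```text
plate [0.4289 0.2537 0.06  ] [0.4327 0.2186 0.06  ] [0.5259 0.2281 0.06  ] [0.5247 0.2626 0.06  ] 0.035384454768949844
dir deg 5.29103663700776
dir deg 5.821832029973034
pad [0.5154 0.132  0.06  ] [np.float64(0.049931234814238994), np.float64(0.0519560710108017), np.float64(0.04920066783213878), np.float64(0.054715773581414655)]
padyaw 5.067240852030337
rail [ 0.5924 -0.0844  0.18  ] [ 0.6146 -0.4264  0.18  ] [ 0.6035 -0.2554  0.18  ] 0.3426503697652533 yaw 3.722290031635024
collar [ 0.6041 -0.2421  0.18  ]
tip tri (array([ 0.571 , -0.2427,  0.2174]), np.float64(0.0023592500057872893)) coll tri (array([ 0.603 , -0.2411,  0.1817]), np.float64(0.001489572608150956))
left end tri (array([ 0.5917, -0.0841,  0.183 ]), np.float64(0.0004464555372381768))
side plate [0.4288 0.2519 0.06  ]
side plate [0.4319 0.2186 0.06  ]
side pad [0.5139 0.1289 0.06  ]
```

```bash
R='{"slide":[0.339,-0.469,0],"yaw":0.377}'; python3 -m inch '[{"slide":[0.339,-0.469,0],"yaw":0.377},{"slide":[0.339,-0.469,0],"yaw":0.377},{"slide":[0.339,-0.469,0],"yaw":0.377},{"slide":[0.339,-0.469,0],"yaw":0.377},{"slide":[0.339,-0.469,0],"yaw":0.377},{"slide":[0.339,-0.469,0],"yaw":0.377},{"slide":[0.339,-0.469,0],"yaw":0.377},{"slide":[0.339,-0.469,0],"yaw":0.377},{"slide":[0.339,-0.469,0],"yaw":0.377},{"slide":[0.339,-0.469,0],"yaw":0.377},{"slide":[0.339,-0.469,0],"yaw":0.377},{"slide":[0.339,-0.469,0],"yaw":0.377},{"slide":[0.339,-0.469,0],"yaw":0.377},{"slide":[0.339,-0.469,0],"yaw":0.377},{"slide":[0.339,-0.469,0],"yaw":0.377},{"slide":[0.339,-0.469,0],"yaw":0.377},{"slide":[0.339,-0.469,0],"yaw":0.377},{"slide":[0.339,-0.469,0],"yaw":0.377}]' 255 20
```

```text
clock: 1.6
position: [0.5139, 0.1322, 0.2421]
ee_rot: [-0.047, 0.999, 0.0, -0.0]
ft_force: [1.0, 1.4, -0.1]
grip_width: 0.0
grasp_force: 0.0
```

```bash
python3 -m inch '[{"slide":[0,0,-0.04]},{"slide":[0,0,-0.08]},{"slide":[0,0,-0.12]},{"slide":[0,0,-0.155]},{"slide":[0,0,-0.165]},{"slide":[0,0,-0.172]},{"slide":[0,0,-0.176]},{"slide":[0,0,-0.180]},{"slide":[0,0,-0.184]},{"slide":[0,0,-0.188]},{"slide":[0,0,-0.190]},{"slide":[0,0,-0.190]}]'
```

```text
invalid input
```

```bash
python3 -m inch '[{"slide":[0,0,-0.04],"yaw":0},{"slide":[0,0,-0.08],"yaw":0},{"slide":[0,0,-0.12],"yaw":0},{"slide":[0,0,-0.155],"yaw":0},{"slide":[0,0,-0.165],"yaw":0},{"slide":[0,0,-0.172],"yaw":0},{"slide":[0,0,-0.176],"yaw":0},{"slide":[0,0,-0.180],"yaw":0},{"slide":[0,0,-0.184],"yaw":0},{"slide":[0,0,-0.188],"yaw":0},{"slide":[0,0,-0.190],"yaw":0},{"slide":[0,0,-0.190],"yaw":0}]'
```

```text
clock: 2.6
position: [0.5159, 0.1318, 0.0546]
ee_rot: [-0.046, 0.999, 0.001, 0.001]
ft_force: [-4.0, -1.5, 8.2]
grip_width: 0.003
grasp_force: 4.0
```

```bash
python3 -m inch '[{"slide":[0,0,-0.004],"yaw":0},{"slide":[0,0,-0.008],"yaw":0},{"slide":[0,0,-0.011],"yaw":0},{"slide":[0,0,-0.013],"yaw":0},{"slide":[0,0,-0.015],"yaw":0},{"slide":[0,0,-0.015],"yaw":0},{"slide":[0,0,-0.015],"yaw":0}]'
```

```text
clock: 3.18
position: [0.5177, 0.132, 0.041]
ee_rot: [-0.046, 0.999, 0.001, 0.003]
ft_force: [-1.7, -0.1, 11.9]
grip_width: -0.001
grasp_force: 5.9
```

```bash
python3 -m inch '[{"slide":[0,0,-0.002],"yaw":0},{"slide":[0,0,-0.004],"yaw":0},{"slide":[0,0,-0.005],"yaw":0},{"slide":[0,0,-0.005],"yaw":0},{"slide":[0,0,-0.005],"yaw":0}]'
```

```text
clock: 3.6
position: [0.5182, 0.1321, 0.0393]
ee_rot: [-0.046, 0.999, 0.002, 0.003]
ft_force: [-20.4, -6.1, 55.3]
grip_width: -0.001
grasp_force: 29.5
```

```bash
python3 -m inch '[{"slide":[0,0,0.01],"yaw":0},{"slide":[0,0,0.02],"yaw":0},{"slide":[0,0,0.03],"yaw":0},{"slide":[0,0,0.04],"yaw":0},{"slide":[0,0,0.07],"yaw":0},{"slide":[0,0,0.11],"yaw":0},{"slide":[0,0,0.13],"yaw":0},{"slide":[0,0,0.13],"yaw":0},{"slide":[0,0,0.13],"yaw":0}]' 0
python3 - <<'E'
from h import *
print(get_obs()["position"],get_obs()["ft_force"])
s=snap("side","pics/side1.png");t=snap("top","pics/top1.png")
a=cv2.imread("pics/side1.png")[125:225,200:280];b=cv2.imread("pics/top1.png")[118:218,178:258]
cv2.imwrite("pics/m1.png",cv2.resize(np.hstack([b,a]),None,fx=5,fy=5,interpolation=cv2.INTER_CUBIC))
E
```

```text
clock: 4.35
position: [0.5159, 0.1313, 0.1649]
ee_rot: [-0.046, 0.999, 0.001, 0.002]
ft_force: [-0.7, -0.5, 0.0]
grip_width: 1.001
grasp_force: 0.0
[0.51590016 0.13131728 0.16491247] [-0.66284769 -0.53272397  0.03199038]
```

View pics/m1.png

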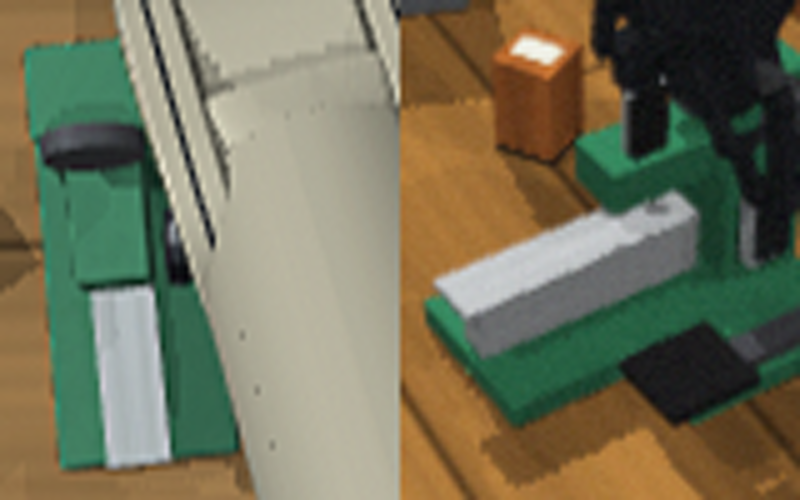

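The pedal is back up and the plate hasn't moved. Next I'll go over the tail of the plate.

```bash
python3 -m inch '[{"slide":[-0.04,0.02,0],"yaw":0},{"slide":[-0.062,0.05,0],"yaw":0},{"slide":[-0.062,0.085,0],"yaw":0},{"slide":[-0.062,0.106,0],"yaw":0},{"slide":[-0.062,0.106,0],"yaw":0},{"slide":[-0.062,0.106,-0.03],"yaw":0},{"slide":[-0.062,0.106,-0.05],"yaw":0},{"slide":[-0.062,0.106,-0.05],"yaw":0}]'
```

```text
clock: 5.12
position: [0.4502, 0.2348, 0.1079]
ee_rot: [-0.046, 0.999, -0.002, -0.003]
ft_force: [-1.6, -0.1, -0.2]
grip_width: 1.0
grasp_force: 0.0
```

```bash
python3 -m inch '[{"slide":[0.002,0.003,-0.02],"yaw":0},{"slide":[0.002,0.003,-0.04],"yaw":0},{"slide":[0.002,0.003,-0.055],"yaw":0},{"slide":[0.002,0.003,-0.062],"yaw":0},{"slide":[0.002,0.003,-0.062],"yaw":0},{"slide":[0.002,0.003,-0.062],"yaw":0},{"slide":[0.002,0.003,-0.062],"yaw":0}]'
```

```text
clock: 5.7
position: [0.4553, 0.24, 0.0515]
ee_rot: [-0.046, 0.999, 0.0, 0.001]
ft_force: [-0.1, -0.3, 0.7]
grip_width: 1.001
grasp_force: 0.0
```

```bash
python3 -m inch '[{"slide":[0,0,0],"yaw":0},{"slide":[0,0,0],"yaw":0},{"slide":[0,0,0],"yaw":0},{"slide":[0,0,0],"yaw":0},{"slide":[0,0,0],"yaw":0},{"slide":[0,0,0],"yaw":0},{"slide":[0,0,0],"yaw":0},{"slide":[0,0,0],"yaw":0},{"slide":[0,0,0],"yaw":0},{"slide":[0,0,0],"yaw":0}]' 255 80
```

```text
clock: 6.53
position: [0.4548, 0.24, 0.051]
ee_rot: [-0.046, 0.999, 0.0, 0.0]
ft_force: [-2.3, -0.7, 7.5]
grip_width: 0.372
grasp_force: 78.6
```

```bash
python3 -m inch '[{"slide":[0,0,0.004],"yaw":0},{"slide":[-0.015,-0.0014,0.004],"yaw":0},{"slide":[-0.03,-0.0028,0.004],"yaw":0},{"slide":[-0.05,-0.0047,0.004],"yaw":0},{"slide":[-0.07,-0.0065,0.004],"yaw":0},{"slide":[-0.08,-0.0074,0.004],"yaw":0},{"slide":[-0.08,-0.0074,0.004],"yaw":0},{"slide":[-0.08,-0.0074,0.004],"yaw":0},{"slide":[-0.08,-0.0074,0.03],"yaw":0},{"slide":[-0.08,-0.0074,0.07],"yaw":0},{"slide":[-0.08,-0.0074,0.11],"yaw":0},{"slide":[-0.08,-0.0074,0.15],"yaw":0},{"slide":[-0.08,-0.0074,0.15],"yaw":0},{"slide":[-0.08,-0.0074,0.15],"yaw":0}]'
python3 - <<'E'
from h import *
s=snap("side","pics/side2.png");t=snap("top","pics/top2.png")
a=cv2.imread("pics/side2.png");b=cv2.imread("pics/top2.png")
cv2.imwrite("pics/m2.png",np.hstack([cv2.resize(b[110:310,130:330],(400,400)),cv2.resize(a[30:230,100:300],(400,400),interpolation=cv2.INTER_CUBIC)]))
E
```

```text
clock: 7.7
position: [0.3767, 0.2333, 0.2027]
ee_rot: [-0.046, 0.999, 0.002, 0.002]
ft_force: [-0.5, 0.7, -2.2]
grip_width: 0.371
grasp_force: 79.9
```

View pics/m2.png

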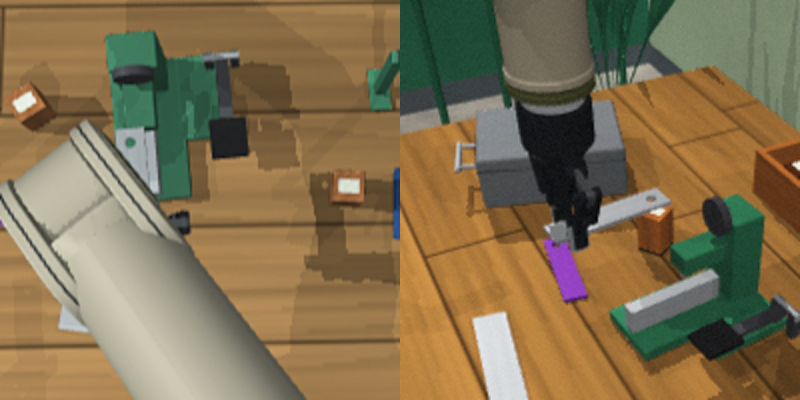

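```bash
python3 - <<'E'
from h import *
print(tri(load("top"),(195,181.5),load("side"),(225,129.5)))
E
python3 -m inch '[{"slide":[0,0,0.04],"yaw":0},{"slide":[0.03,-0.02,0.067],"yaw":0},{"slide":[0.05,-0.055,0.067],"yaw":-0.028},{"slide":[0.06,-0.09,0.067],"yaw":-0.028},{"slide":[0.07,-0.13,0.067],"yaw":-0.028},{"slide":[0.08,-0.17,0.067],"yaw":-0.028},{"slide":[0.09,-0.21,0.067],"yaw":-0.028},{"slide":[0.10,-0.25,0.067],"yaw":-0.028},{"slide":[0.11,-0.29,0.067],"yaw":-0.028},{"slide":[0.12,-0.33,0.067],"yaw":-0.028},{"slide":[0.13,-0.37,0.067],"yaw":-0.028},{"slide":[0.14,-0.41,0.067],"yaw":-0.028},{"slide":[0.15,-0.45,0.067],"yaw":-0.028},{"slide":[0.155,-0.49,0.067],"yaw":-0.028},{"slide":[0.16,-0.52,0.067],"yaw":-0.028},{"slide":[0.16,-0.541,0.067],"yaw":-0.028},{"slide":[0.16,-0.541,0.067],"yaw":-0.028},{"slide":[0.16,-0.541,0.067],"yaw":-0.028},{"slide":[0.16,-0.541,0.067],"yaw":-0.028}]'
```

```text
(array([0.48239772, 0.2420362 , 0.21143362]), np.float64(0.00016275911789074532))
clock: 9.38
position: [0.5345, -0.3079, 0.2657]
ee_rot: [-0.032, 0.999, 0.0, -0.001]
ft_force: [0.8, 0.1, -1.5]
grip_width: 0.371
grasp_force: 80.2
```

```bash
python3 -m inch '[{"slide":[0.001,0,-0.03],"yaw":0},{"slide":[0.001,0,-0.06],"yaw":0},{"slide":[0.001,0,-0.075],"yaw":0},{"slide":[0.001,0,-0.082],"yaw":0},{"slide":[0.001,0,-0.087],"yaw":0},{"slide":[0.001,0,-0.092],"yaw":0},{"slide":[0.001,0,-0.096],"yaw":0},{"slide":[0.001,0,-0.1],"yaw":0},{"slide":[0.001,0,-0.1],"yaw":0}]'
```

```text
clock: 10.13
position: [0.5369, -0.308, 0.1689]
ee_rot: [-0.033, 0.999, -0.0, 0.001]
ft_force: [-2.9, 3.2, 6.0]
grip_width: 0.375
grasp_force: 82.5
```

Contact was made and the plate is pivoting at about 8 N, as expected. I'll continue.

```bash
python3 -m inch '[{"slide":[0,0,-0.005],"yaw":0},{"slide":[0,0,-0.01],"yaw":0},{"slide":[0,0,-0.015],"yaw":0},{"slide":[0,0,-0.02],"yaw":0},{"slide":[0,0,-0.025],"yaw":0},{"slide":[0,0,-0.03],"yaw":0},{"slide":[0,0,-0.035],"yaw":0},{"slide":[0,0,-0.04],"yaw":0},{"slide":[0,0,-0.043],"yaw":0},{"slide":[0,0,-0.043],"yaw":0},{"slide":[0,0,-0.043],"yaw":0}]'
python3 - <<'E'
from h import *
s=snap("side","pics/side3.png");t=snap("top","pics/top3.png")
a=cv2.imread("pics/side3.png");b=cv2.imread("pics/top3.png")
cv2.imwrite("pics/m3.png",np.hstack([cv2.resize(b[90:240,310:470],(400,375)),cv2.resize(a[190:384,305:512],(400,375),interpolation=cv2.INTER_CUBIC)]))
E
```

```text
clock: 11.05
position: [0.5369, -0.3091, 0.1266]
ee_rot: [-0.032, 0.999, -0.001, 0.002]
ft_force: [-3.2, 0.9, 6.4]
grip_width: 0.373
grasp_force: 94.2
```

View pics/m3.png

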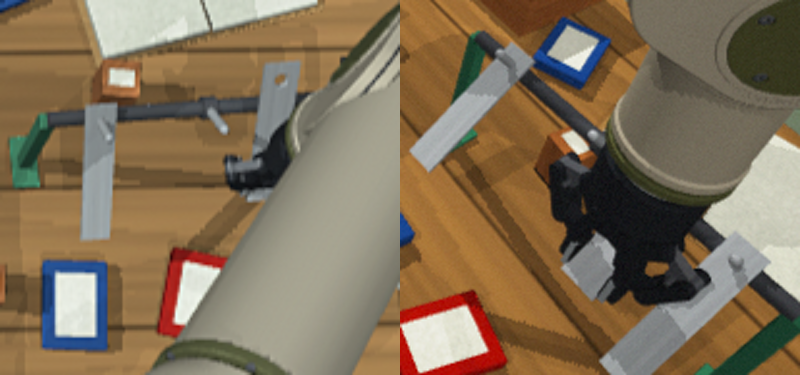

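Run:
```python
from h import *
np.set_printoptions(precision=4,suppress=True)
c=load("top")
f=c["frame"].astype(int)[114:132,412:434]
print((f[:,:,0]-f[:,:,2])) # brown wood seen through the hole
print(atz(c,422.4,122,.203))
g=np.array([.5369,-.309,.133]);r=np.array([.9979,.0649,0])
for th in (30,35,40,45):
    a=np.radians(th);h=g+.107*(np.cos(a)*r+np.array([0,0,np.sin(a)]));print(th,h,proj(c,h))
```

```text
[[ 85  75  76  80  70  72  58  59  59  59  42  43  53  36  37  38  23  21
   64  89  75  75]
 [ 86  75  77  67  17  19   8   9   8   9  -6  -4  -3 -19 -18 -17 -19 -22
   48  89  72  73]
 [ 81  74  78  39 -22 -16 -15 -13 -14 -13 -12 -11 -12 -10 -10 -10 -12 -16
   68  88  72  74]
 [ 73  76  78  16 -17 -11 -10  -8  -9  -8 -10  -9  -8  -8  -7  -9 -11 -17
   83  87  73  73]
 [ 74  76  80   4 -13 -10  -9  -6 -10 -13 -12 -12 -10 -10  -8  -9 -11 -16
  100  87  75  74]
 [ 77  79  81  -7 -10  -7  -8  -9 -13   6  13  14 -13   3  -9  -9 -13  -4
   97  86  72  74]
 [ 75  77  80 -22 -11  -9  -9 -12   5  58  76  73  -1   6  -9  -9 -11  10
   92  82  71  72]
 [ 71  74  66 -20  -9  -7  -9 -13  62  84  83  71  -4 -11  -9 -11 -13  35
   88  81  69  70]
 [ 71  75  53 -19 -10  -9 -10 -12  93  85  70  27 -18 -10  -8 -11 -14  69
   86  79  76  70]
 [ 74  77  43 -18  -9  -8  -9 -12  38  38  15  -4 -14  -8  -7 -11 -16  67
   87  81  81  72]
 [ 74  74  18 -16  -9  -9  -8 -10 -12 -15 -14 -13  -9  -8  -8 -12 -17  80
   86  83  78  73]
 [ 71  73   4  -3  -9  -7  -8  -8  -9 -10 -11  -9  -7  -7  -8 -12  -1 100
   89  88  76  78]
 [ 72  74   6   1  -9  -8  -8  -9  -9  -8  -9  -9  -7  -8  -9 -12   5  81
   73  72  56  57]
 [ 65  65  -6 -10  -9  -8  -7  -8  -7  -7  -8  -8  -8  -8  -8 -11 -14  24
   21  20  -5  -3]
 [ 27  24 -14  -9  -8  -8  -7 -10  -8  -7  -7  -7  -8  -8  -8  -8  -8  -9
  -12 -13  -6  14]
 [-12 -10 -10  -9  -9  -7  -8  -9  -8  -9  -8  -7  -8  -8  -8  -8  -5  -7
  -11   0  17  24]
 [ -8  -8  -8  -8  -8  -8  -8  -8  -8  -8  -8  -7  -8  -7  -6  -8  -6  -8
    3  16  23  18]
 [ -7  -9  -7  -7  -8  -7  -8  -7  -8  -9  -9  -7  -8  -7  -7  -9  -6   6
   17  23  17  15]]
[ 0.6232 -0.3072  0.203 ]
30 [ 0.6294 -0.303   0.1865] [418.0907 121.6682]
35 [ 0.6244 -0.3033  0.1944] [419.5081 122.6366]
40 [ 0.6187 -0.3037  0.2018] [420.9161 123.943 ]
45 [ 0.6124 -0.3041  0.2087] [422.3019 125.5838]
```

```bash
python3 -m inch '[{"slide":[0,0,0.02],"yaw":0},{"slide":[0,0,0.05],"yaw":0},{"slide":[0,0,0.09],"yaw":0},{"slide":[0,0,0.1],"yaw":0},{"slide":[-0.03,0.03,0.1],"yaw":0},{"slide":[-0.0645,0.0625,0.1],"yaw":0},{"slide":[-0.0645,0.0625,0.1],"yaw":0},{"slide":[-0.0645,0.0625,0.07],"yaw":0},{"slide":[-0.0645,0.0625,0.045],"yaw":0},{"slide":[-0.0645,0.0625,0.034],"yaw":0},{"slide":[-0.0645,0.0625,0.034],"yaw":0},{"slide":[-0.0645,0.0625,0.034],"yaw":0}]'
python3 - <<'E'
from h import *
s=snap("side","pics/side4.png");t=snap("top","pics/top4.png")
print(proj(t,[.559,-.2446,.232]),proj(s,[.559,-.2446,.232]),proj(t,[.5674,-.2441,.2221]),proj(s,[.5674,-.2441,.2221]))
def crop(fn,x,y,w,h,s,g=10):
    f=cv2.imread(fn)[y:y+h,x:x+w]; f=cv2.resize(f,None,fx=s,fy=s,interpolation=cv2.INTER_CUBIC)
    for i in range(0,w,g): 
        cv2.line(f,(i*s,0),(i*s,6),(0,0,255),1); cv2.putText(f,str(x+i),(i*s,16),0,.32,(0,0,255),1)
    for i in range(0,h,g): 
        cv2.line(f,(0,i*s),(6,i*s),(0,0,255),1); cv2.putText(f,str(y+i),(8,i*s+4),0,.32,(0,0,255),1)
    return f
cv2.imwrite("pics/m4.png",np.hstack([crop("pics/top4.png",365,115,65,85,6),crop("pics/side4.png",365,220,65,85,6)]))
E
```

```text
clock: 12.15
position: [0.4714, -0.2463, 0.1591]
ee_rot: [-0.032, 0.999, -0.0, 0.0]
ft_force: [0.5, -0.3, -1.0]
grip_width: 0.372
grasp_force: 91.8
[402.28527711 144.89712825] [403.64678459 258.48526787] [400.50850213 142.52826936] [405.26972625 259.89752827]
```

View pics/m4.png

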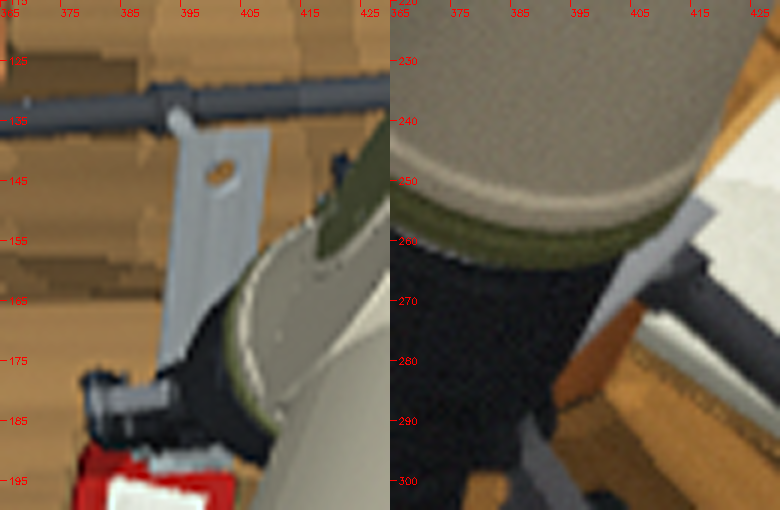

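Run:
```python
from h import *
from scipy.optimize import least_squares
np.set_printoptions(precision=4,suppress=True)
t,s=load("top"),load("side")
obs=[(t,(401.8,144.0),0,0,0),(t,(397.5,136.7),.017,.017,.0025),(t,(410,136.3),.017,-.017,.0025),(s,(419,255.5),.017,-.017,0),
     (s,(365+185/6,220+350/6),None,0,0)]
def ax(th,ya):
    r=np.array([np.cos(ya),np.sin(ya),0]);l=np.array([-r[1],r[0],0]);z=np.array([0,0,1])
    return r*np.cos(th)+z*np.sin(th),l,-r*np.sin(th)+z*np.cos(th)
def f(q):
    p,l,n=ax(q[3],q[4]);H=q[:3];e=[]
    for c,uv,a,b,d in obs:
        if a is None:
            A=proj(c,H+.017*p-.017*l);B=proj(c,H-.06*p-.017*l);v=(B-A)/np.linalg.norm(B-A);w=np.array(uv)-A
            e.append(v[0]*w[1]-v[1]*w[0])
        else: e+=list(proj(c,H+a*p+b*l+d*n)-uv)
    # kinematic prior: grip point at TCP+6.5mm, 107 from hole
    g=np.array([.4714,-.2463,.1656]); e+=list((H-.107*p-g)/.003)+[(q[4]-.065)/.02]
    return np.array(e)
r=least_squares(f,[.559,-.2446,.232,.68,.065]);q=r.x
print(q[:3],np.degrees(q[3:]),f(q))
B=np.array([.6027,-.2418,.18]);u=np.array([-.6417,-.0418,.766]);w=q[:3]-B
print("along",w@u,"off",w-(w@u)*u)
print("tip end px top",proj(t,B+u*.055),"hub",proj(t,B))
```

```text
[ 0.56   -0.242   0.2356] [38.0024  3.0606] [-0.17    0.1138 -2.056   1.5108  0.0355  0.965   1.0409  0.03    0.5993
  1.4562 -0.0585  1.3704 -0.5791]
along 0.07001407546646579 off [0.0022 0.0028 0.002 ]
tip end px top [400.5119 142.5223] hub [393.302  133.1652]
```

```bash
python3 -m inch '[{"slide":[-0.0022,-0.002,-0.0015],"yaw":0},{"slide":[0.001,-0.0018,-0.0055],"yaw":0},{"slide":[0.004,-0.0016,-0.009],"yaw":0},{"slide":[0.007,-0.0014,-0.0125],"yaw":0},{"slide":[0.01,-0.0012,-0.016],"yaw":0},{"slide":[0.012,-0.0011,-0.0185],"yaw":0},{"slide":[0.012,-0.0011,-0.0185],"yaw":0},{"slide":[0.012,-0.0011,-0.0185],"yaw":0}]'
```

```text
clock: 12.92
position: [0.483, -0.2472, 0.1396]
ee_rot: [-0.032, 0.999, -0.0, -0.0]
ft_force: [-0.1, -0.3, -0.7]
grip_width: 0.367
grasp_force: 91.8
```

```bash
python3 -m inch '[{"slide":[0.002,0.0001,-0.0023],"yaw":0},{"slide":[0.004,0.0002,-0.0046],"yaw":0},{"slide":[0.006,0.0004,-0.0069],"yaw":0},{"slide":[0.0077,0.0005,-0.0092],"yaw":0},{"slide":[0.0077,0.0005,-0.0092],"yaw":0},{"slide":[0.0077,0.0005,-0.0092],"yaw":0}]'
python3 - <<'E'
from h import *
t=snap("top","pics/top5.png")
f=t["frame"].astype(int)[120:146,390:414]
print(f.sum(2)//3)
E
```

```text
clock: 13.42
position: [0.4907, -0.2466, 0.1305]
ee_rot: [-0.032, 0.999, 0.0, -0.0]
ft_force: [-0.4, -0.0, -1.9]
grip_width: 0.372
grasp_force: 91.8
[[124 122 122 121 121 121 120 121 120 120 120 120 120 120 120 121 120 120
  119 120 119 120 120 121]
 [118 117 116 116 116 115 115 116 115 117 115 115 115 114 116 115 114 114
  115 116 114 114 116 115]
 [115 114 113 113 113 114 113 113 114 114 113 114 113 114 114 115 114 114
  114 114 113 115 115 115]
 [114 113 113 113 113 112 114 114 114 114 114 114 114 116 116 115 115 115
  116 116 116 116 115 116]
 [109 107 107 108 107 108 109 116 115 116 115 115 116 116 115 117 117 117
  116 117 117 117 118 117]
 [106 104 104 103 103 104 107 114 113 114 113 112 114 114 113 113 114 114
  113 115 114 114 114 114]
 [108 106 105 106 105 107 107 107 108 108 107 107 109 108 109 108 108 108
  108 108 109 109 110 110]
 [106 112 113 114 101 102 111 108 109 109 109 109 111 110 110 111 110 111
  111 112 111 111 101 102]
 [ 83  96  96  95  79  80 105 115 114 102 103 106  98  99 100 102  95  97
   97  94  97  95  78  80]
 [ 44  57  61  63  62  62  80  95  95  80 
[... 975 characters left out ...]
43 141 143 141  88 147 157 155 140 102 126 129 144 138 102 106 107
  108 107 107 107 107 110]
 [126 142 142 142 139  84 111 143 162 173 147 100 106 130 133 103 105 105
  105 105 105 105 107 109]
 [131 141 142 142 136 109  97 127 168 184 165 100 108 107 122 102 103 103
  104 102 104 103  98 101]
 [131 141 142 140 136 133 135 131 145 151 136  85 110 108 103 100 101 101
  102 102 102 104  76  74]
 [134 141 140 136 135 134 144 144 128 133 126  84 109 109 103 100 100 101
  101  99 101 103  72  56]
 [141 141 138 138 135 134 146 143 141 141 141 122 127 105 103 102 103 102
  103 102 102 105  87  57]
 [143 140 137 137 133 137 144 143 141 140 139 142 144 122 108 104 105 104
  104 105 105 122  86  53]]
```

The top image shows the bright peg end through the hole, at about (399,141), with its shadow on the plate. The plate is threaded, so I'll slide it down.

```bash
python3 -m inch '[{"slide":[0.002,0.0001,-0.0024],"yaw":0},{"slide":[0.004,0.0003,-0.0048],"yaw":0},{"slide":[0.006,0.0004,-0.0072],"yaw":0},{"slide":[0.008,0.0005,-0.0095],"yaw":0},{"slide":[0.01,0.0006,-0.0119],"yaw":0},{"slide":[0.012,0.0008,-0.0143],"yaw":0},{"slide":[0.013,0.0008,-0.0155],"yaw":0},{"slide":[0.013,0.0008,-0.0155],"yaw":0},{"slide":[0.013,0.0008,-0.0155],"yaw":0}]'
```

```text
clock: 14.22
position: [0.5037, -0.2459, 0.115]
ee_rot: [-0.032, 0.999, 0.0, -0.0]
ft_force: [-0.1, 0.0, -1.2]
grip_width: 0.375
grasp_force: 91.8
```

```bash
python3 -m inch '[{"slide":[0.001,0.0001,-0.0012],"yaw":0},{"slide":[0.002,0.0001,-0.0024],"yaw":0},{"slide":[0.003,0.0002,-0.0036],"yaw":0},{"slide":[0.004,0.0003,-0.0048],"yaw":0},{"slide":[0.005,0.0003,-0.006],"yaw":0},{"slide":[0.005,0.0003,-0.006],"yaw":0}]'
```

```text
clock: 14.72
position: [0.5088, -0.2456, 0.109]
ee_rot: [-0.032, 0.999, 0.0, -0.0]
ft_force: [-2.5, -0.1, 0.6]
grip_width: 0.371
grasp_force: 93.0
```

```bash
python3 -m inch '[{"slide":[0.001,0.0001,-0.0012],"yaw":0},{"slide":[0.002,0.0001,-0.0024],"yaw":0},{"slide":[0.002,0.0001,-0.0024],"yaw":0}]'
```

```text
clock: 14.97
position: [0.5107, -0.2455, 0.1067]
ee_rot: [-0.032, 0.999, 0.0, -0.0]
ft_force: [-5.4, 1.4, 4.6]
grip_width: 0.371
grasp_force: 94.4
```

```bash
python3 -m inch '[{"slide":[0,0,0],"yaw":0},{"slide":[0,0,0],"yaw":0},{"slide":[0,0,0],"yaw":0},{"slide":[0,0,0],"yaw":0},{"slide":[0,0,0],"yaw":0},{"slide":[0,0,0],"yaw":0}]' 40 20
python3 -m inch '[{"slide":[0,0,0.005],"yaw":0},{"slide":[-0.01,0,0.01],"yaw":0},{"slide":[-0.03,0,0.02],"yaw":0},{"slide":[-0.05,0,0.04],"yaw":0},{"slide":[-0.07,0,0.07],"yaw":0},{"slide":[-0.08,0,0.11],"yaw":0},{"slide":[-0.08,0.02,0.15],"yaw":0},{"slide":[-0.08,0.06,0.17],"yaw":0},{"slide":[-0.07,0.1,0.17],"yaw":0},{"slide":[-0.06,0.14,0.17],"yaw":0},{"slide":[-0.05,0.18,0.17],"yaw":0},{"slide":[-0.05,0.22,0.17],"yaw":0},{"slide":[-0.05,0.26,0.17],"yaw":0},{"slide":[-0.05,0.3,0.17],"yaw":0},{"slide":[-0.05,0.34,0.17],"yaw":0},{"slide":[-0.05,0.34,0.17],"yaw":0},{"slide":[-0.05,0.34,0.17],"yaw":0},{"slide":[-0.05,0.34,0.17],"yaw":0}]'
python3 - <<'E'
from h import *
s=snap("side","pics/side6.png");t=snap("top","pics/top6.png")
a=cv2.imread("pics/side6.png");b=cv2.imread("pics/top6.png")
cv2.imwrite("pics/m6.png",np.vstack([cv2.resize(b[110:240,170:490],(800,325)),cv2.resize(a[195:360,190:512],(520,266))[:, :].copy() if 0 else cv2.copyMakeBorder(cv2.resize(a[195:360,190:512],(520,266)),0,0,0,280,cv2.BORDER_CONSTANT)]))
E
```

```text
clock: 15.47
position: [0.5109, -0.2454, 0.1068]
ee_rot: [-0.032, 0.999, 0.0, 0.0]
ft_force: [-0.3, -0.3, -0.6]
grip_width: 0.845
grasp_force: 0.0
clock: 16.97
position: [0.4609, 0.0937, 0.277]
ee_rot: [-0.032, 0.999, -0.0, 0.0]
ft_force: [0.2, -1.4, 0.2]
grip_width: 0.845
grasp_force: 0.0
```

View pics/m6.png

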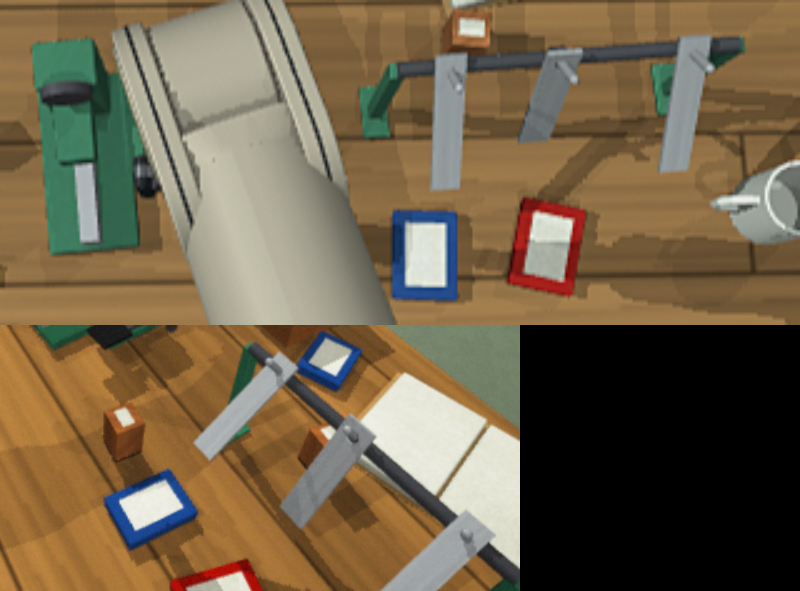

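The plate hangs on the free hook with the peg protruding as on its neighbours. I'll check that it's at rest and that nothing else has moved.

```bash
python3 -m inch '[{"slide":[0,0,0],"yaw":0},{"slide":[0,0,0],"yaw":0},{"slide":[0,0,0],"yaw":0},{"slide":[0,0,0],"yaw":0},{"slide":[0,0,0],"yaw":0},{"slide":[0,0,0],"yaw":0},{"slide":[0,0,0],"yaw":0},{"slide":[0,0,0],"yaw":0},{"slide":[0,0,0],"yaw":0},{"slide":[0,0,0],"yaw":0},{"slide":[0,0,0],"yaw":0},{"slide":[0,0,0],"yaw":0}]'
python3 - <<'E'
from h import *
np.set_printoptions(precision=4,suppress=True)
t0,s0=load("top"),load("side")
for n,o in(("top",t0),("side",s0)):
    c=snap(n,f"pics/{n}7.png");d=np.abs(c["frame"].astype(int)-o["frame"]).sum(2)
    print(n,(d>60).sum())
t=load("top"); s=load("side")
print(t["frame"].astype(int)[126:146,386:406].sum(2)//3)
# hypotheses: hole 10.5 mm along peg, predicted tail-end centre for various tilts, and end px
B=np.array([.6027,-.2418,.18]);u=np.array([-.6417,-.0418,.766]);H=B+.0125*u;r=np.array([.998,.065,0]);z=np.array([0,0,1])
print("tip",proj(t,B+.055*u),proj(s,B+.055*u))
for th in(40,50,55,60,65):
    a=np.radians(th);p=r*np.cos(a)+z*np.sin(a);print(th,"tail",proj(t,H-.133*p),proj(s,H-.133*p),"far",proj(t,H+.017*p),proj(s,H+.017*p))
E
```

```text
clock: 18.07
position: [0.4608, 0.0946, 0.2767]
ee_rot: [-0.032, 0.999, 0.0, -0.0]
ft_force: [-0.1, 0.9, -0.3]
grip_width: 0.845
grasp_force: 0.0
top 1621
side 123
[[ 72  73 102  99  99  98  98 100 100  99  99 101 101 102 101 101 101 100
  101 102]
 [ 73  74 106 102 104 104 104 104  94  95 102 101  99 100 100 101 103 102
  104 104]
 [ 77  77 109  99  81  85  84  83  67  68  91  99  98  86  87  89  83  89
   93  94]
 [ 69  69  99  65  50  59  63  84  85  83  94 122 122 114 135 135 132  60
   69  72]
 [ 63  59  81 119 137 137 138 152 154 153 150 161 163 154 175 173 170  77
   70  74]
 [ 69  61  94 158 170 168 158 157 162 156 153 152 147 140 139 141 133  87
   78  81]
 [ 77  65 110 126 129 129 112 116 118 109 109 107 101 109 110 111 108  61
   69  69]
 [ 76  68 115 110 106 111 104 110 105 112 109 113 113 114 114 115  84  48
   51  51]
 [ 68  91 121 102 108 114 106 120 126 129 112 107 114 114 115 106  45  38
   41  39]
 [ 55 118 118 106 116 113  75 129 150 149 131  96 107 116 114  84  73  76
   77  77]
 [ 58 125 116 114 115 114  67 101 139 149 145 117  98 110 110  88 105 104
  104 105]
 
[... 568 characters left out ...]
27  74  94  95
   94  94]
 [113 113 112 111 112 114 115 112 113 111 111 109  95  92  93  95  97  97
   97  95]
 [113 113 112 111 113 115 114 113 110 111 111 105  97  98  99  98  99  99
   99  98]]
tip [400.5119 142.5223] [405.2779 259.8844]
40 tail [389.8912 182.1044] [356.2743 318.6855] far [395.5698 128.7858] [417.1203 257.047 ]
50 tail [387.3179 177.1019] [360.853  318.5025] far [395.9424 129.3641] [416.7242 256.8421]
55 tail [386.1359 174.2105] [363.5842 317.8348] far [396.1178 129.723 ] [416.4471 256.8239]
60 tail [385.0308 171.0885] [366.5729 316.8075] far [396.2841 130.1249] [416.1197 256.8626]
65 tail [384.0074 167.7578] [369.7923 315.4397] far [396.4398 130.5668] [415.7442 256.9581]
```

Run:
```python
import cv2,numpy as np
for n,b in(("top",(100,250,310,512)),("side",(150,384,150,512))):
    a,c=[cv2.imread(f"pics/{n}{k}.png").astype(int)[b[0]:b[1],b[2]:b[3]] for k in(6,7)]
    d=np.abs(a-c).sum(2)>60; print(n,d.sum(),np.argwhere(d).mean(0) if d.any() else "")
from workcell import *
print(hand_in())
```

```text
top 43 [122.09302326  61.93023256]
side 13 [122.61538462 139.38461538]
the job is handed in; nothing more can be done
None
```

I pressed the pedal to its stop and let it up, then hung the plate on the free hook, slid down to the rail, and let it go. I handed the job in at about 18 s. The plate hangs about 25° steeper than its neighbours because the hole is loose on the peg. The tins and blocks in view stand where they were.

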